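# Close each washed laundry canister with its own lid

## Robot

A 6-joint arm with a two-finger parallel gripper is mounted at the origin on a cart in front of the work surface, level with it; the furniture and walls round the work are solid. World frame = base frame: x ahead of the robot, y to its left, z up, the work surface at z = 0. Lengths are in mm, angles in rad, forces in N, time in s.
With the tool pointing down it reaches from about 350 to 775 mm from the base axis. Payload 7.3 kg.
Tool frame: the origin (TCP) lies at the very end of the fingers, on their centre line; the grasp point (between the pads) lies behind it (bot.grip_point_offset is the z of the grasp point in the tool frame, in mm); z points along the fingers, y is the line along which they close (so a half turn about z gives the same grasp; the last joint's range is limited). The gripper opens to 92 mm and grips with 3 to 60 N. Pads are 19 mm wide; open, the fingers measure 130 mm over their backs; the gripper's body (75 mm by 190 mm) begins 47 mm behind the grasp point.
Start: joints at [1.094, 0.342, 1.524, -0, 1.275, -0.146], TCP at [170.506, 496.561, 226.741] pointing down, gripper open.
Joint ranges: [-2.53, 2.53], [-0.77, 2.02], [0.04, 2.7], [-1, 4.14], [0.28, 2.66], [-3.11, 3.11]. Speed limits (rad/s): [2.57, 2.57, 3.14, 3.14, 3.14, 3.14].

## Interface

Orientations are given as [roll, pitch, yaw] about the fixed x, y, z axes, in that order (R = Rz(yaw) Ry(pitch) Rx(roll)).
In Python, from plant import bot gives the robot as it stands. The module is installed in compiled form; this text tells all that it offers.
- The arm moves only by the shell command python3 -m crank 'ROWS'. ROWS is JSON, a list that holds one entry, the list of rows, each a list of 5 numbers: the opening, from 0 (shut) to 1 (fully open), then the shift along the tool's x, y, z in cm, then the turn about the tool's z in degrees. In form: [[[claw, x, y, z, turn], ...]]. A call has exactly 10 rows; each row is the pose to reach, as a shift and turn from the pose commanded when the call began, along the tool's axes at that moment; what a row does not reach only later rows make up. A row lasts 1/10 s, in which the tool goes at most 50 mm and 8.59 degrees, less where a joint would pass 70% of its speed; a pose out of reach is approached as far as the arm can. A call with a gripper value outside its range is refused whole. The fingers move at their own pace and stop on an object; the grip force is fixed at half the most. Time passes only in rows, so rows that repeat a pose let the fingers close, or fill a call up. It gives the time, the measured TCP pose, the force, the opening and the grip force at its end, in the units of the state.
- bot.get_obs(): the state, without advancing time (a new reading comes with each control period).
- bot.capture(name): name is "scene" or "side" or "wrist"; returns (picture, depth): 420x560x3 uint8, red, green, blue; 420x560 float32, mm along the optical axis (not along the pixel's ray), 0 where there is no reading.
- bot.calibration(name): a dict with "vertical_fov" (degrees; the focal length in pixels is half the picture's height over the tangent of half this angle, whatever the lens; pixels are square), "cx", "cy" (the principal point, pixels), "rvec" (rotation vector, rad) and "tvec" (3), from world to camera coordinates, as OpenCV has them; the wrist camera has in their place "tool_from_camera" (4x4, takes a point from camera to tool coordinates, whose origin is the TCP and whose axes are the flange's). Camera axes: x right, y down, z forward; pixel columns grow to the right and rows downward; lengths in mm; the calibration is good to about 2 mm. A picture is of the moment at which its call begins: read the wrist's pose just before it. calibration takes no time and is no camera call.
- bot.close_job(): hands the job in; it is judged then, once.
The state is a dict: "time": time; "joint_positions": joint angles; "dq": joint speeds; "tau": joint torques, N m; "tool_pos": TCP position; "tcp_rot": TCP orientation; "contact_force": force on the tool from outside, world axes, zero at the start; "moment": the same for the moment, N m; "grip_width": finger opening in mm; "finger_force": force on a finger pad.
Only numpy, scipy, OpenCV 4.12 (cv2) and the standard library are available. Lean on these libraries where they do the work, as an engineer would, in place of code of your own. Each camera call takes 0.05 s, during which the arm holds its last target. There are 200 camera calls.

## Task

The four washed laundry canisters are dry and their wooden lids lie on the drying mat beside the sink. Put each lid on the canister it was made for, fully home so that its plug is inside the mouth and its flange lies flat on the rim all round. Leave the canisters standing where they are and do not disturb the bottle and carton behind them.

Things in the scene. Friction and masses are not known exactly. Their poses are not given: they have to be found in the camera images.
- big_round_canister: the wider of the two round canisters, slate blue-green steel, open at the top, empty: 104 mm outside, 96 mm inside, rim 70 mm high. Origin: centre of its underside, z up
- small_round_canister: the narrower round canister: 76 mm outside, 68 mm inside, rim 66 mm high. Origin: centre of its underside, z up
- square_canister: the square canister: 84 x 84 mm outside, 76 x 76 mm inside, rim 60 mm high. Origin: centre of its underside, x and y along its sides, z up
- oblong_canister: the oblong canister: 70 mm (its x) by 118 mm (its y) outside, 62 x 110 mm inside, rim 50 mm high. Origin: centre of its underside, z up
- big_round_lid: pale wooden lid of the wider round canister: flange 104 mm across, below it a plug 84 mm across that tapers to 70 mm at its underside; round knob 26 mm across. It lies plug down, knob up, on a fixed grey ribbed drying mat 4 mm thick. Origin: centre of the plug's underside, z up to the knob. From the origin up: plug to 14 mm, flange 14 to 23 mm, knob 23 to 53 mm.
- small_round_lid: pale wooden lid of the narrower round canister: flange 76 mm across, plug 56 mm tapering to 42 mm; round knob 26 mm across. It lies plug down, knob up, on a fixed grey ribbed drying mat 4 mm thick. Origin: centre of the plug's underside, z up to the knob. From the origin up: plug to 14 mm, flange 14 to 23 mm, knob 23 to 53 mm.
- square_lid: pale wooden lid of the square canister: flange 84 x 84 mm, plug 64 x 64 mm with lower edges rounded by 7 mm; square knob 24 x 24 mm. x and y along the sides of lid and knob. It lies plug down, knob up, on a fixed grey ribbed drying mat 4 mm thick. Origin: centre of the plug's underside, z up to the knob. From the origin up: plug to 14 mm, flange 14 to 23 mm, knob 23 to 53 mm.
- oblong_lid: pale wooden lid of the oblong canister: flange 70 mm (its x) by 118 mm (its y), plug 50 x 98 mm with lower edges rounded by 7 mm; bar knob 20 mm wide (x) and 56 mm long (y). It lies plug down, knob up, on a fixed grey ribbed drying mat 4 mm thick. Origin: centre of the plug's underside, z up to the knob. From the origin up: plug to 14 mm, flange 14 to 23 mm, knob 23 to 53 mm.
- cleaner_bottle: teal cleaner bottle with a yellow cap, 58 mm across, 208 mm tall, standing behind the canisters; not part of the job. Origin: centre of its underside. Two fixed wall cupboards hang above the back of the worktop, undersides 457 mm up; the left one (y above 0.18) has its front at x = 0.655. Keep the wrist in front of both
- tablet_carton: blue carton, 111 x 66 mm, 154 mm tall, standing behind the canisters; not part of the job. Origin: centre of its underside. It stands below the right-hand wall cupboard: underside 457 mm up, door front at x = 0.585 m from y = -0.42 to 0.15, a bar handle at y = 0.115 standing out to x = 0.547 (z above 0.47)
Mind the look-alikes: they are no part of the job. What is shaped like the big_round_lid but turquoise is not meant.

How it is judged:
By the outcome, as a careful person would: the job done as asked, in the order asked, and still so for the second after the job is handed in, with the robot touching nothing.
It also fails if it takes over 109 s, if anything falls off the work surface, if the arm or the gripper's body presses on something with over 40 N, if the wrist force passes 120 N, or if a joint passes its speed limit or range.

## Working session

There is one attempt and no reset: what is moved stays moved. The work goes in short steps, Python scripts to look and compute and a shell command to move; the robot and the scene stay as the last step left them, time stands still between calls to the robot, and variables do not carry over. Pictures are saved under pics/ and viewed, at most 14 in all, crops included, and the job is handed in when it is done.

```bash
mkdir -p pics; python3 - <<'E'
from plant import bot
import cv2,numpy as np
o=bot.get_obs();print({k:np.round(v,3).tolist() for k,v in o.items()},bot.grip_point_offset)
for n in("scene","side","wrist"):
    p,d=bot.capture(n);cv2.imwrite(f"pics/{n}0.png",cv2.cvtColor(p,cv2.COLOR_RGB2BGR));np.save(f"pics/{n}0.npy",d);print(n,bot.calibration(n))
E
```

```text
{'time': 0.0, 'joint_positions': [1.094, 0.343, 1.525, -0.0, 1.275, -0.146], 'dq': [-0.0, -0.002, 0.0, -0.001, 0.001, -0.0], 'tau': [0.001, -43.124, -24.423, 0.072, 0.056, -0.0], 'tool_pos': [170.327, 496.171, 226.058], 'tcp_rot': [-3.14, -0.0, 2.811], 'contact_force': [-0.244, 0.901, -0.43], 'moment': [0.008, 0.042, 0.055], 'finger_force': 0.0, 'grip_width': 91.895} -18.8
scene {'vertical_fov': 53.662188227375964, 'cx': 283.7809632877183, 'cy': 204.62601522662425, 'rvec': array([ 2.36481334, -0.7749273 ,  0.2761943 ]), 'tvec': array([-401.50444188,  369.00530051, 1062.63845386])}
side {'vertical_fov': 49.53161629737076, 'cx': 271.1938753497151, 'cy': 203.70931645398292, 'rvec': array([ 0.12744843,  2.78907495, -1.39186497]), 'tvec': array([ 550.10463649, -103.23316469, 1620.48661845])}
wrist {'vertical_fov': 61.08307859429, 'cx': 278.64139059920666, 'cy': 211.19502221287524, 'tool_from_camera': array([[ 2.61813967e-04, -9.52007073e-01, -3.06075913e-01,
         8.32482814e+01],
       [ 9.99999951e-01,  3.01552811e-04, -8.25496368e-05,
         2.06618595e-02],
       [ 1.70885890e-04, -3.06075876e-01,  9.52007105e-01,
        -1.58020933e+02],
       [ 0.00000000e+00,  0.00000000e+00,  0.00000000e+00,
         1.00000000e+00]])}
```

View pics/scene0.png

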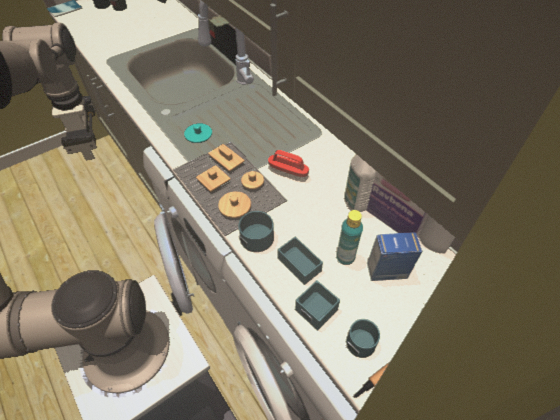

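View pics/side0.png

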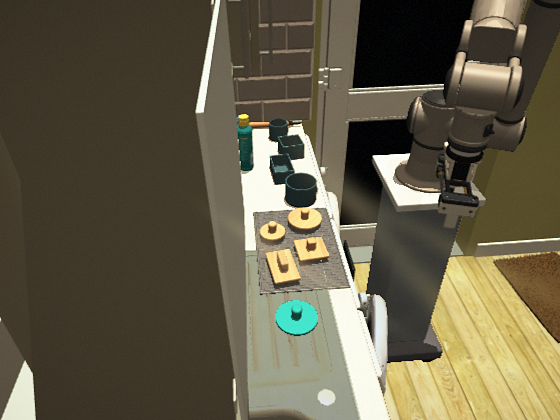

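Scene view: candidate lids are turquoise round (198,132; look-alike, excluded), oblong (226,155), square (212,178), small round (253,180) and big round (235,203). Canisters are big (256,232), oblong (300,260), square (317,305) and small (362,338).

```bash
cat > h.py <<'E'
from plant import bot
import cv2,numpy as np
from scipy.spatial.transform import Rotation as R
def cloud(n,d,pose=None):
    c=bot.calibration(n);H,W=d.shape;f=H/2/np.tan(np.radians(c["vertical_fov"]/2))
    v,u=np.mgrid[:H,:W];P=np.stack([(u-c["cx"])/f*d,(v-c["cy"])/f*d,d],-1).reshape(-1,3)
    if n=="wrist":
        T=c["tool_from_camera"];P=P@T[:3,:3].T+T[:3,3]
        p,r=pose;P=P@R.from_euler("xyz",r).as_matrix().T+p
    else:
        M=cv2.Rodrigues(c["rvec"])[0];P=(P-c["tvec"])@M
    P[d.ravel()==0]=np.nan
    return P.reshape(H,W,3)
E
python3 - <<'E'
from h import *
im=cv2.imread("pics/scene0.png");
P=cloud("scene",np.load("pics/scene0.npy"));S=cloud("side",np.load("pics/side0.npy"));si=cv2.imread("pics/side0.png")
for (u,v) in [(198,132),(226,155),(212,178),(253,180),(235,203),(256,232),(300,260),(317,305),(362,338),(352,225),(397,240),(290,165)]:
    print((u,v),P[v,u].round())
x0,y0,s=300,-350,1  # ortho: rows x, cols y
def ortho(P,im,lo,hi):
    o=np.zeros((400,1100,3),np.uint8);m=np.isfinite(P[...,0])&(P[...,2]>lo)&(P[...,2]<hi)
    q=P[m];c=im[m];i=q[:,2].argsort();q=q[i];c=c[i]
    r=(700-q[:,0]).astype(int);k=(700-q[:,1]).astype(int);ok=(r>=0)&(r<400)&(k>=0)&(k<1100)
    for dr in(0,1):
        for dk in (0,1): o[np.clip(r[ok]+dr,0,399),np.clip(k[ok]+dk,0,1099)]=c[ok]
    return o
o=np.vstack([ortho(P,im,15,100),ortho(S,si,15,100)])
cv2.imwrite("pics/ortho.png",cv2.resize(o,(800,582),interpolation=cv2.INTER_AREA))
cv2.imwrite("pics/crop.png",cv2.resize(im[110:370,170:400],None,fx=2.3,fy=2.3,interpolation=cv2.INTER_CUBIC))
E
```

```text
(198, 132) [537. 587.  30.]
(226, 155) [549. 404.  52.]
(212, 178) [461. 351.  38.]
(253, 180) [568. 268.  32.]
(235, 203) [464. 214.  40.]
(256, 232) [469. 105.   3.]
(300, 260) [516. -57.   6.]
(317, 305) [ 467. -196.    4.]
(362, 338) [ 502. -337.    8.]
(352, 225) [ 618. -136.  187.]
(397, 240) [ 703. -225.  150.]
(290, 165) [701. 240.  45.]
```

View pics/ortho.png

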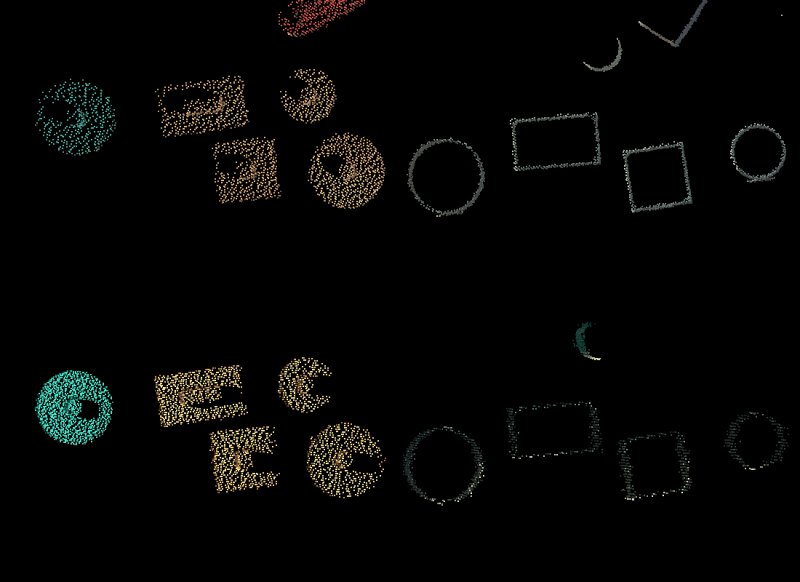

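View pics/crop.png

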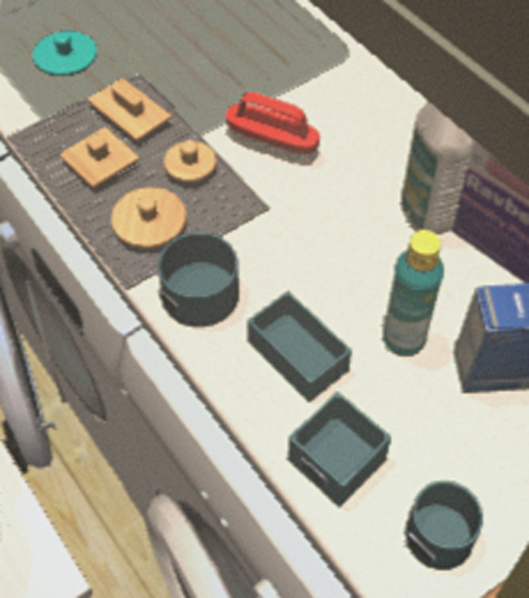

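The crop confirms all four lids are wooden with distinct shapes on the mat, and the turquoise one lies off the mat. Next I fit each shape in both cameras.

```bash
cat > fit.py <<'E'
from h import *
from scipy.optimize import least_squares
def sdf(p,q,w,l):   # unsigned-ish box distance, q=(x,y,a)
    c,s=np.cos(q[2]),np.sin(q[2]);d=p-q[:2];x=d[:,0]*c+d[:,1]*s;y=-d[:,0]*s+d[:,1]*c
    ax,ay=abs(x)-w/2,abs(y)-l/2
    return np.where((ax>0)&(ay>0),np.hypot(ax,ay),np.maximum(ax,ay))
def fit(p,w,l,wi=0,li=0):
    """w x l outline (l=0: circle). solid if wi=0: penalise outside; hull points pulled on the outline"""
    if not wi:
        h=cv2.convexHull(p.astype(np.float32))[:,0].astype(float)
        p=h; a=w;b=l
    else: a=(w+wi)/2; b=(l+li)/2
    best=None
    for t in ([0] if not l else np.radians([-45,-20,0,20,45,70,90])):
        f=(lambda q:np.hypot(*(p-q[:2]).T)-a/2) if not l else (lambda q:sdf(p,q,a,b))
        r=least_squares(f,[*((p.max(0)+p.min(0))/2),t],loss="soft_l1",f_scale=2)
        if best is None or r.cost<best.cost: best=r
    return np.r_[best.x[:2],np.degrees(best.x[2])],np.abs(best.fun).mean()
E
python3 - <<'E'
from fit import *
lids=dict(big=(470,220,104,0),small=(570,275,76,0),square=(465,360,84,84),oblong=(552,420,70,118))
cans=dict(big=(455,87,104,0,96,0,70),small=(490,-342,76,0,68,0,66),square=(456,-202,84,84,76,76,60),oblong=(506,-62,70,118,62,110,50))
for n in("scene","side"):
    P=cloud(n,np.load(f"pics/{n}0.npy")).reshape(-1,3);P=P[np.isfinite(P[:,0])]
    for k,(x,y,w,l) in lids.items():
        near=np.hypot(P[:,0]-x,P[:,1]-y)<max(w,l)*.5+14
        m=near&(P[:,2]>18)&(P[:,2]<34);kn=near&(P[:,2]>50)
        q,e=fit(P[m,:2],w,l)
        print(n,"lid",k,q.round(1),round(e,1),"z",np.median(P[m,2]).round(1),"knob",P[kn].mean(0).round(1),kn.sum())
    for k,(x,y,w,l,wi,li,z) in cans.items():
        near=np.hypot(P[:,0]-x,P[:,1]-y)<max(w,l)*.5+20
        m=near&(abs(P[:,2]-z)<5);q,e=fit(P[m,:2],w,l,wi,li)
        print(n,"can",k,q.round(1),round(e,1),m.sum())
E
```

```text
scene lid big [465.6 224.    0. ] 0.6 z 27.6 knob [465.2 222.   56.1] 43
scene lid small [568.8 276.1   0. ] 0.9 z 27.6 knob [568.2 274.6  55.9] 42
scene lid square [466.3 361.8   6.6] 1.1 z 27.8 knob [465.2 359.6  56.3] 50
scene lid oblong [552.8 421.6   6.5] 5.7 z 27.8 knob [553.3 418.8  56.3] 78
scene can big [458.3  87.3   0. ] 1.3 174
scene can small [ 491.9 -342.     0. ] 1.2 188
scene can square [ 457.2 -203.1  -81.1] 1.2 242
scene can oblong [505.6 -63.8   4.7] 1.2 217
side lid big [467.7 226.5   0. ] 1.1 z 25.9 knob [468.  228.3  54.7] 36
side lid small [571.3 280.4   0. ] 0.7 z 25.9 knob [571.5 282.5  54.8] 45
side lid square [469.3 363.3   7.6] 1.7 z 25.8 knob [469.3 366.8  55. ] 57
side lid oblong [547.4 412.7 -55.6] 11.2 z 26.0 knob [556.6 427.6  55.4] 120
side can big [461.5  90.7   0. ] 2.0 119
side can small [ 494.6 -339.4    0. ] 2.0 39
side can square [ 461.  -199.8    9.2] 2.3 75
side can oblong [508.9 -59.8   5.2] 1.9 86
```

```bash
cat >> h.py <<'E'
def go(x,y,z,yawdeg,pose=None):
    "tool-axis shift (cm) and turn (deg) from the pose now to the target (pointing down)"
    o=bot.get_obs();p=o["tool_pos"];r=np.array(o["tcp_rot"])
    M=R.from_euler("xyz",r).as_matrix();s=M.T@(np.array([x,y,z])-p)/10
    t=-((yawdeg-np.degrees(r[2])+180)%360-180)
    print("t",round(o["time"],2),"at",np.round(p,1),np.degrees(r).round(1),"w",round(o["grip_width"],1),"F",np.round(o["contact_force"],1),"-> shift",s.round(2),"turn",round(t,1))
E
python3 -c "
from h import *
go(440,320,240,186.8)"
```

```text
t 0.15 at [170.3 496.3 226.2] [-179.9   -0.   161. ] w 91.9 F [-0.2 -0.2 -1. ] -> shift [-31.23  -7.92  -1.38] turn -25.8
```

```bash
python3 -m crank '[[[1,-3,-0.8,-0.1,-2.6],[1,-7,-1.8,-0.3,-6],[1,-11,-2.8,-0.5,-9.5],[1,-15.5,-3.9,-0.7,-13],[1,-20,-5,-0.9,-17],[1,-24.5,-6.2,-1.1,-21],[1,-28.5,-7.2,-1.3,-24],[1,-31.2,-7.9,-1.4,-25.8],[1,-31.2,-7.9,-1.4,-25.8],[1,-31.2,-7.9,-1.4,-25.8]]]'
cat > look.py <<'E'
import sys
from fit import *
lids=dict(big=(467,225,104,0),small=(570,278,76,0),square=(467,362,84,84),oblong=(554,423,70,118))
cans=dict(big=(460,89,104,0,96,0,70),small=(493,-341,76,0,68,0,66),square=(459,-201,84,84,76,76,60),oblong=(507,-62,70,118,62,110,50))
o=bot.get_obs();p,d=bot.capture("wrist");cv2.imwrite(f"pics/{sys.argv[1]}.png",cv2.cvtColor(p,cv2.COLOR_RGB2BGR))
P=cloud("wrist",d,(o["tool_pos"],o["tcp_rot"])).reshape(-1,3);P=P[np.isfinite(P[:,0])&(P[:,2]<130)]
for k,(x,y,w,l) in lids.items():
    r=(P[:,:2]-[x,y]);a=np.radians(6.5);b=abs(np.c_[r[:,0]*np.cos(a)+r[:,1]*np.sin(a),-r[:,0]*np.sin(a)+r[:,1]*np.cos(a)])
    near=(b[:,0]<w/2+9)&(b[:,1]<(l or w)/2+9)
    m=near&(P[:,2]>18)&(P[:,2]<36);kn=near&(P[:,2]>50)
    if m.sum()<300: continue
    q,e=fit(P[m,:2],w,l)
    kr=cv2.minAreaRect(P[kn,:2].astype(np.float32)) if kn.sum()>20 else None
    print("lid",k,q.round(1),round(e,1),"z",np.median(P[m,2]).round(1),"knob",kr,np.median(P[kn,2]).round(1))
for k,(x,y,w,l,wi,li,z) in cans.items():
    near=np.hypot(P[:,0]-x,P[:,1]-y)<max(w,l)*.5+22
    m=near&(abs(P[:,2]-z)<5)
    if m.sum()<200: continue
    q,e=fit(P[m,:2],w,l,wi,li);print("can",k,q.round(1),round(e,1),m.sum(),np.median(P[m,2]).round(1))
E
python3 look.py w1
```

```text
time: 1.15
tool_pos: [439.8, 320.1, 240.2]
tcp_rot: [3.142, -0.001, -3.024]
contact_force: [0.0, 0.1, -0.2]
grip_width: 91.7
finger_force: 0.0
lid big [466.4 223.9   0. ] 0.3 z 27.1 knob ((465.9555358886719, 224.10897827148438), (25.097469329833984, 24.156198501586914), 59.414756774902344) 56.6
lid small [570.6 277.1   0. ] 0.4 z 27.1 knob ((569.5442504882812, 277.41162109375), (23.65128517150879, 24.871477127075195), 7.611172199249268) 56.5
lid square [468.2 362.8  95.7] 0.4 z 27.1 knob ((467.38763427734375, 362.4007568359375), (23.232336044311523, 23.741025924682617), 7.262089252471924) 56.6
lid oblong [554.1 421.9   6.5] 0.7 z 27.0 knob ((555.454345703125, 417.63604736328125), (20.093019485473633, 46.88550567626953), 9.228907585144043) 56.6
can big [459.6  88.8   0. ] 1.1 1364 69.6
```

View pics/w1.png

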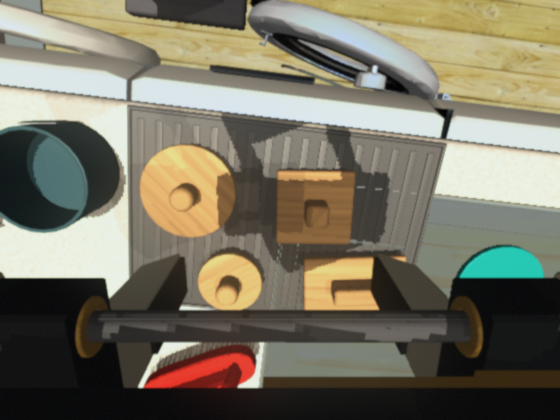

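The wrist view shows all four lids, with the big round one at (187,190), the square (316,206), the small round (230,282) and the oblong (350,280). The fits agree closely, so I start with the big round lid.

```bash
python3 -c "
from h import *
go(466.2,224,32,186.8)"
```

```text
t 1.2 at [439.3 320.7 240.4] [ 1.800e+02 -1.000e-01 -1.732e+02] w 92.1 F [-0.   0.7  0.6] -> shift [-1.55 -9.92 20.84] turn 0.0
```

```bash
python3 -m crank '[[[1,-0.5,-3,2,0],[1,-1.1,-7,5,0],[1,-1.5,-9.9,9,0],[1,-1.5,-9.9,12.5,0],[1,-1.5,-9.9,15.5,0],[1,-1.5,-9.9,18,0],[1,-1.5,-9.9,19.8,0],[1,-1.5,-9.9,20.8,0],[1,-1.5,-9.9,20.8,0],[0.15,-1.5,-9.9,20.8,0]]]'
python3 -m crank '[[[0.15,0,0,0,0],[0.1,0,0,0,0],[0.1,0,0,0,0],[0.1,0,0,0,0],[0.1,0,0,0,0],[0.1,0,0,0,0],[0.1,0,0,0,0],[0.1,0,0,0,0],[0.1,0,0,-1,0],[0.1,0,0,-2,0]]]'
```

```text
time: 2.2
tool_pos: [466.7, 224.7, 33.4]
tcp_rot: [3.141, 0.001, -3.021]
contact_force: [-0.2, -0.3, 0.2]
grip_width: 87.6
finger_force: 0.0
time: 3.2
tool_pos: [466.4, 223.9, 53.2]
tcp_rot: [-3.142, -0.001, -3.022]
contact_force: [0.4, -0.6, -1.8]
grip_width: 25.4
finger_force: 30.0
```

```bash
python3 -c "
from h import *
go(459.6,88.8,125,186.8)"
```

```text
t 3.2 at [466.4 223.9  53.2] [-180.    -0.  -173.2] w 25.4 F [ 0.4 -0.6 -1.8] -> shift [  2.29 -13.34  -7.17] turn 0.0
```

```bash
python3 -m crank '[[[0.1,0,0,-3,0],[0.1,0,0,-6,0],[0.1,0.3,-1.5,-7.2,0],[0.1,0.9,-5,-7.2,0],[0.1,1.5,-9,-7.2,0],[0.1,2.1,-12,-7.2,0],[0.1,2.3,-13.3,-7.2,0],[0.1,2.3,-13.3,-7.2,0],[0.1,2.3,-13.3,-7.2,0],[0.1,2.3,-13.3,-7.2,0]]]'
python3 - <<'E'
from h import *
for n in ("scene","side"):
    p,d=bot.capture(n);cv2.imwrite(f"pics/{n}1.png",cv2.cvtColor(p,cv2.COLOR_RGB2BGR))
a=cv2.imread("pics/scene1.png")[160:300,170:330];b=cv2.imread("pics/side1.png")[100:240,230:390]
cv2.imwrite("pics/c1.png",np.hstack([cv2.resize(i,(400,350),interpolation=cv2.INTER_CUBIC) for i in(a,b)]))
go(459.6,88.8,85,186.8)
E
```

```text
time: 4.2
tool_pos: [459.7, 90.0, 124.7]
tcp_rot: [3.141, 0.0, -3.021]
contact_force: [-0.3, -0.0, -2.1]
grip_width: 25.2
finger_force: 30.0
t 4.3 at [459.6  90.1 124.6] [ 180.    -0.  -173.1] w 25.2 F [-0.   0.1 -1.7] -> shift [ 0.02 -0.13  3.96] turn 0.1
```

View pics/c1.png

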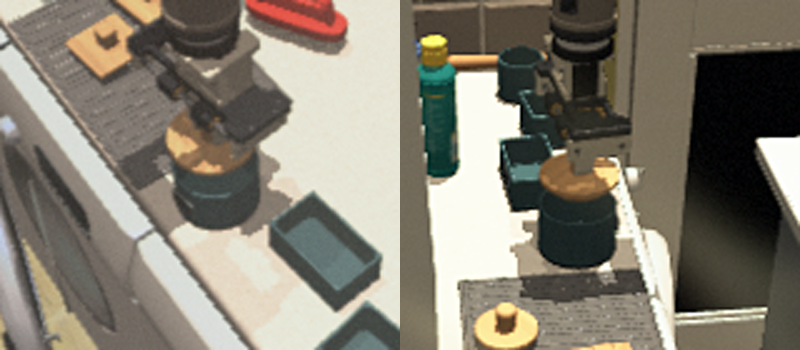

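The lid hangs level over the big canister in both views (scene half 210,145; side half 580,178). Lowering and releasing.

```bash
python3 -m crank '[[[0.1,0,-0.1,0.8,0],[0.1,0,-0.1,1.6,0],[0.1,0,-0.1,2.4,0],[0.1,0,-0.1,3,0],[0.1,0,-0.1,3.4,0],[0.1,0,-0.1,3.7,0],[0.1,0,-0.1,3.85,0],[0.1,0,-0.1,3.95,0],[0.1,0,-0.1,3.95,0],[0.1,0,-0.1,3.95,0]]]'
```

```text
time: 5.3
tool_pos: [459.9, 88.2, 85.4]
tcp_rot: [3.142, 0.0, -3.022]
contact_force: [-0.2, 1.1, -1.1]
grip_width: 25.5
finger_force: 30.0
```

```bash
python3 -m crank '[[[0.6,0,0,0,0],[0.6,0,0,0,0],[0.6,0,0,0,0],[0.6,0,0,0,0],[0.6,0,0,-1,0],[0.8,0,0,-3,0],[1,0,0,-6,0],[1,0,0,-10,0],[1,0,0,-14,0],[1,0,0,-15.5,0]]]'
python3 -c "
from h import *
go(420,-150,240,180)"
```

```text
time: 6.3
tool_pos: [461.2, 88.3, 245.0]
tcp_rot: [-3.141, 0.007, -3.022]
contact_force: [-0.4, 0.2, 0.2]
grip_width: 89.4
finger_force: 0.0
t 6.3 at [461.2  88.3 245. ] [-180.     0.4 -173.1] w 89.4 F [-0.4  0.2  0.2] -> shift [  6.94 -23.17   0.46] turn 6.9
```

```bash
python3 -m crank '[[[1,0.7,-2.3,0,0.7],[1,1.8,-6,0,1.8],[1,3,-10,0,3],[1,4.2,-14,0,4.2],[1,5.4,-18,0,5.4],[1,6.3,-21,0,6.3],[1,6.9,-23,0.4,6.9],[1,6.9,-23,0.4,6.9],[1,6.9,-23,0.4,6.9],[1,6.9,-23,0.4,6.9]]]'
python3 look.py w2; python3 -c "
from h import *
go(570.3,277.2,240,186.8)"
```

```text
time: 7.3
tool_pos: [418.8, -147.5, 236.6]
tcp_rot: [3.141, 0.0, -3.141]
contact_force: [0.1, 1.4, 0.0]
grip_width: 92.2
finger_force: 0.0
can big [459.2  86.2   0. ] 0.5 646 69.6
can small [ 493.5 -341.2    0. ] 1.1 923 65.6
can square [ 458.4 -202.4    8.9] 1.2 1542 59.8
can oblong [506.9 -63.9   4.8] 1.1 1280 49.6
t 7.35 at [ 418.9 -147.4  236.6] [ 180.    0. -180.] w 92.1 F [-0.  -0.2 -0.5] -> shift [-15.16  42.45  -0.33] turn -6.8
```

View pics/w2.png

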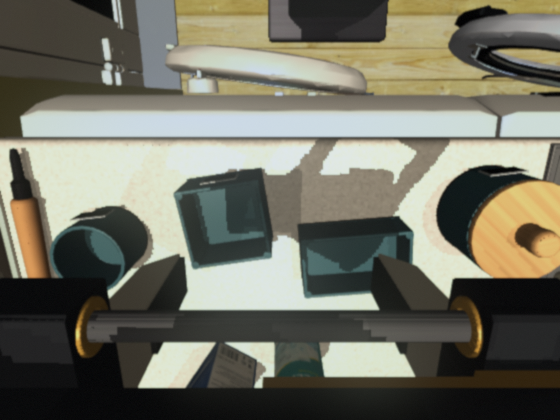

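Big lid is seated (530,240). The small canister is at (95,250), the square at (225,218) and the oblong at (356,258). Next is the small lid.

```bash
python3 -m crank '[[[1,-0.2,2.5,0.3,-0.5],[1,-0.5,7,1,-1],[1,-0.8,12,2,-2],[1,-1.2,17,3,-3],[1,-1.6,22,4,-4],[1,-2,27,5,-5],[1,-2.4,32,5.7,-6],[1,-2.8,37,5.7,-6.8],[1,-3.1,40.5,5.7,-6.8],[1,-3.1,42.4,5.7,-6.8]]]'
python3 -c "
from h import *
go(570.2,277.2,32,186.8)"
```

```text
time: 8.35
tool_pos: [449.2, 280.0, 179.2]
tcp_rot: [3.141, 0.001, -3.019]
contact_force: [0.4, -0.6, 0.7]
grip_width: 91.6
finger_force: 0.0
t 8.35 at [449.2 280.  179.2] [ 179.9    0.  -173. ] w 91.6 F [ 0.4 -0.6  0.7] -> shift [-11.97  -1.77  14.73] turn 0.2
```

```bash
python3 -m crank '[[[1,-2,-0.2,1,0],[1,-5,-0.6,3,0],[1,-8.5,-1,5.5,0],[1,-11,-1.3,8.5,0],[1,-11.9,-1.4,11,0],[1,-11.9,-1.4,13,0],[1,-11.9,-1.4,14.2,0],[1,-11.9,-1.4,14.8,0],[1,-11.9,-1.4,14.8,0],[1,-11.9,-1.4,14.8,0]]]'
python3 -c "
from h import *
go(570.2,277.2,32,186.8)"
```

```text
time: 9.35
tool_pos: [570.3, 276.3, 32.4]
tcp_rot: [3.141, 0.002, -3.023]
contact_force: [-0.0, -0.3, 0.3]
grip_width: 91.8
finger_force: 0.0
t 9.35 at [570.3 276.3  32.4] [ 1.800e+02  1.000e-01 -1.732e+02] w 91.8 F [-0.  -0.3  0.3] -> shift [-0.    0.09  0.04] turn -0.0
```

```bash
python3 -m crank '[[[0.1,0,0.1,0,0],[0.1,0,0.1,0,0],[0.1,0,0.1,0,0],[0.1,0,0.1,0,0],[0.1,0,0.1,0,0],[0.1,0,0.1,0,0],[0.1,0,0.1,0,0],[0.1,0,0.1,0,0],[0.1,0,0.1,-1.5,0],[0.1,0,0.1,-4,0]]]'
python3 -c "
from h import *
go(460,240,160,186.8)
go(460,-150,160,186.8);go(493.2,-341,160,186.8)"
```

```text
time: 10.35
tool_pos: [568.5, 276.2, 70.5]
tcp_rot: [-3.141, -0.004, -3.024]
contact_force: [0.7, -0.1, -2.1]
grip_width: 25.1
finger_force: 30.0
t 10.35 at [568.5 276.2  70.5] [-180.    -0.2 -173.3] w 25.1 F [ 0.7 -0.1 -2.1] -> shift [11.24 -2.33 -8.9 ] turn -0.1
t 10.35 at [568.5 276.2  70.5] [-180.    -0.2 -173.3] w 25.1 F [ 0.7 -0.1 -2.1] -> shift [ 15.82 -41.06  -8.85] turn -0.1
t 10.35 at [568.5 276.2  70.5] [-180.    -0.2 -173.3] w 25.1 F [ 0.7 -0.1 -2.1] -> shift [ 14.76 -60.42  -8.84] turn -0.1
```

```bash
python3 -m crank '[[[0.1,2,-0.3,-3,0],[0.1,5.5,-1,-6,0],[0.1,9,-1.6,-8.8,0],[0.1,11.4,-3,-9,0],[0.1,12,-6,-9,0],[0.1,12.6,-10.5,-9,0],[0.1,13.2,-15.5,-9,0],[0.1,13.8,-20.5,-9,0],[0.1,14.4,-25.5,-9,0],[0.1,14.9,-30,-9,0]]]'
python3 -c "
from h import *
go(493.2,-341,160,186.8)"
```

```text
time: 11.35
tool_pos: [456.8, -40.8, 162.3]
tcp_rot: [-3.141, 0.001, -3.024]
contact_force: [1.7, 0.7, -1.5]
grip_width: 24.9
finger_force: 30.0
t 11.35 at [456.8 -40.8 162.3] [-1.800e+02  1.000e-01 -1.733e+02] w 24.9 F [ 1.7  0.7 -1.5] -> shift [ -0.09 -30.24   0.25] turn -0.1
```

```bash
python3 - <<'E'
from h import *
for n in("scene","side"):
    P=cloud(n,np.load(f"pics/{n}0.npy")).reshape(-1,3)
    for ylo,yhi in((-420,-385),(-470,-420),(-520,-470),(-600,-520)):
        m=(P[:,1]>ylo)&(P[:,1]<yhi)&(P[:,0]>350)&(P[:,0]<650)&(P[:,2]>15);q=P[m]
        print(n,ylo,m.sum(),q[:,2].max() if m.sum() else 0,q.min(0).round() if m.sum() else 0,q.max(0).round() if m.sum() else 0)
E
```

```text
scene -420 2566 810.1161631959284 [ 443. -420.   16.] [ 588. -385.  810.]
scene -470 257 31.03565516532745 [ 387. -440.   15.] [ 512. -420.   31.]
scene -520 0 0 0 0
scene -600 0 0 0 0
side -420 21 27.986356596443365 [ 399. -420.   16.] [ 602. -410.   28.]
side -470 3181 496.7120087191129 [ 350. -470.   15.] [ 650. -420.  497.]
side -520 3648 495.60122847657226 [ 350. -486.   15.] [ 650. -470.  496.]
side -600 0 0 0 0
```

```bash
python3 - <<'E'
from h import *
P=cloud("side",np.load("pics/side0.npy")).reshape(-1,3)
for z in range(0,500,60):
    m=(P[:,1]>-700)&(P[:,1]<-400)&(P[:,0]>400)&(P[:,0]<600)&(P[:,2]>z)&(P[:,2]<z+60);q=P[m]
    print(z,m.sum(),np.percentile(q[:,1],[2,50,98]).round() if m.sum() else 0)
E
```

```text
0 680 [-480. -469. -411.]
60 629 [-481. -470. -462.]
120 661 [-480. -470. -461.]
180 650 [-482. -471. -461.]
240 534 [-479. -470. -461.]
300 530 [-481. -471. -462.]
360 589 [-480. -471. -462.]
420 636 [-480. -470. -462.]
480 160 [-478. -470. -461.]
```

```bash
python3 -m crank '[[[0.1,0,-4.5,0,0],[0.1,0,-9,0,0],[0.1,0,-13.5,0,0],[0.1,0,-18,0,0],[0.1,0,-22,0,0],[0.1,0,-25.5,0,0],[0.1,0,-28,0,0],[0.1,0,-29.6,1,0],[0.1,0,-30.4,2,0],[0.1,0,-30.4,3,0]]]'
python3 -c "
from h import *
go(493.2,-341,81,186.8)"
```

```text
time: 12.35
tool_pos: [492.4, -340.5, 130.0]
tcp_rot: [3.141, -0.001, -3.024]
contact_force: [-0.9, 0.7, -1.8]
grip_width: 25.0
finger_force: 30.0
t 12.35 at [ 492.4 -340.5  130. ] [ 179.9   -0.  -173.3] w 25.0 F [-0.9  0.7 -1.8] -> shift [-0.07 -0.06  4.9 ] turn -0.1
```

```bash
python3 -m crank '[[[0.1,0,0,0.8,0],[0.1,0,0,1.6,0],[0.1,0,0,2.5,0],[0.1,0,0,3.3,0],[0.1,0,0,4,0],[0.1,0,0,4.5,0],[0.1,0,0,4.8,0],[0.1,0,0,5,0],[0.1,0,0,5.1,0],[0.1,0,0,5.1,0]]]'
```

```text
time: 13.35
tool_pos: [494.4, -340.3, 86.4]
tcp_rot: [-3.139, 0.005, -3.023]
contact_force: [-7.7, 12.0, 38.3]
grip_width: 25.0
finger_force: 30.1
```

Contact came 5 mm early, so I raise slightly and look.

```bash
python3 -m crank '[[[0.1,0,0,-0.5,0],[0.1,0,0,-1,0],[0.1,0,0,-2,0],[0.1,0,0,-3,0],[0.1,0,0,-4,0],[0.1,0,0,-4,0],[0.1,0,0,-4,0],[0.1,0,0,-4,0],[0.1,0,0,-4,0],[0.1,0,0,-4,0]]]'
python3 - <<'E'
from h import *
from fit import fit
C={}
for n in ("scene","side","wrist"):
    p,d=bot.capture(n);C[n]=cv2.cvtColor(p,cv2.COLOR_RGB2BGR);np.save(f"pics/{n}2.npy",d)
    cv2.imwrite(f"pics/{n}2.png",C[n])
    if n!="wrist":
        P=cloud(n,d);q=P.reshape(-1,3);hsv=cv2.cvtColor(C[n],cv2.COLOR_BGR2HSV).reshape(-1,3)
        near=np.hypot(q[:,0]-493,q[:,1]+341)<60
        w=near&(hsv[:,0]<22)&(hsv[:,1]>90)&(q[:,2]>60);print(n,"wood",w.sum(),np.nanpercentile(q[w],[3,50,97],axis=0).round(1).tolist())
        m=near&(abs(q[:,2]-66)<5);print(m.sum(),np.nanpercentile(q[m],[3,97],axis=0).round(1).tolist(),fit(q[m,:2],76,0,68,0) if m.sum()>20 else 0)
a=C["scene"][260:400,290:450];b=C["side"][90:230,210:370]
cv2.imwrite("pics/c2.png",np.hstack([cv2.resize(i,(400,350),interpolation=cv2.INTER_CUBIC) for i in(a,b)]))
go(493.2,-341,81,186.8)
E
```

```text
time: 14.35
tool_pos: [492.6, -340.5, 119.7]
tcp_rot: [3.141, -0.001, -3.024]
contact_force: [-0.2, -0.1, -2.0]
grip_width: 25.1
finger_force: 30.0
scene wood 408 [[456.5, -377.1, 105.6], [476.5, -343.4, 109.3], [499.6, -311.6, 203.6]]
98 [[455.0, -378.6, 62.5], [508.9, -312.8, 69.3]] (array([ 492.22054723, -341.78757853,    0.        ]), np.float64(1.1985560597249567))
side wood 203 [[462.9, -360.2, 86.9], [499.9, -326.0, 107.4], [529.5, -297.2, 240.9]]
37 [[458.9, -370.2, 61.2], [531.3, -301.3, 66.8]] (array([ 495.22870604, -338.43187623,    0.        ]), np.float64(2.2258791160465514))
t 14.5 at [ 492.7 -340.6  120. ] [ 180.    -0.  -173.3] w 25.0 F [ 0.5 -0.  -1.2] -> shift [-0.04 -0.05  3.9 ] turn -0.1
```

View pics/c2.png

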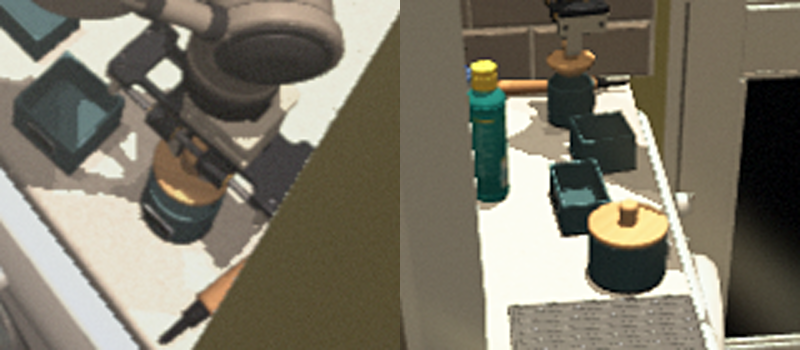

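The lid has slid about 5 mm down in the grip, so TCP 86 was the seated height. I check for tilt.

```bash
python3 - <<'E'
from h import *
from fit import fit
for n in("scene","side"):
    P=cloud(n,np.load(f"pics/{n}2.npy")).reshape(-1,3);hsv=cv2.cvtColor(cv2.imread(f"pics/{n}2.png"),cv2.COLOR_BGR2HSV).reshape(-1,3)
    m=(np.hypot(P[:,0]-493,P[:,1]+341)<45)&(hsv[:,0]<22)&(hsv[:,1]>90)&(P[:,2]>95)&(P[:,2]<125);q=P[m]
    for _ in range(3):
        A=np.c_[q[:,:2]-[493,-341],np.ones(len(q))];c=np.linalg.lstsq(A,q[:,2],rcond=None)[0];e=q[:,2]-A@c;q=q[abs(e)<3]
    print(n,len(q),"slopes deg",np.degrees(c[:2]).round(1),"z",c[2].round(1),fit(q[:,:2],76,0),q.min(0),q.max(0))
E
```

```text
scene 293 slopes deg [0.1 0.5] z 108.9 (array([ 493.22296399, -340.78614363,    0.        ]), np.float64(1.6838112536819225)) [ 454.83124367 -377.26213584  105.65799297] [ 511.79343205 -306.58762252  111.86225497]
side 89 slopes deg [ 0.3 -1.5] z 106.5 (array([ 495.46942099, -335.32054522,    0.        ]), np.float64(1.5523039279755044)) [ 459.65429238 -366.02655375  102.62194176] [ 531.59493914 -297.16848052  108.99111431]
```

Level and aligned to within 1–2 mm. Lowering to 86.5 and releasing.

```bash
python3 -m crank '[[[0.1,0,0,0.7,0],[0.1,0,0,1.4,0],[0.1,0,0,2.1,0],[0.1,0,0,2.7,0],[0.1,0,0,3.1,0],[0.1,0,0,3.3,0],[0.1,0,0,3.4,0],[0.1,0,0,3.4,0],[0.1,0,0,3.4,0],[0.1,0,0,3.4,0]]]'
```

```text
time: 15.5
tool_pos: [492.9, -340.8, 86.6]
tcp_rot: [-3.141, 0.001, -3.024]
contact_force: [-1.2, 0.1, 2.5]
grip_width: 25.2
finger_force: 30.0
```

```bash
python3 -m crank '[[[0.6,0,0,0,0],[0.6,0,0,0,0],[0.6,0,0,0,0],[0.6,0,0,0,0],[0.6,0,0,-1,0],[0.8,0,0,-3,0],[0.9,0,0,-5,0],[1,0,0,-8,0],[1,0,0,-10,0],[1,0,0,-10,0]]]'
python3 - <<'E'
from h import *
for n in("scene",):
    p,d=bot.capture(n);q=cloud(n,d).reshape(-1,3);hsv=cv2.cvtColor(p,cv2.COLOR_RGB2HSV).reshape(-1,3)
    m=(np.hypot(q[:,0]-493,q[:,1]+341)<45)&(hsv[:,0]<22)&(hsv[:,1]>90)&(q[:,2]>60)&(q[:,2]<85);print(np.nanpercentile(q[m],[3,50,97],axis=0).round(1).tolist())
go(440,-341,186,186.8);go(440,362,186,186.8)
E
```

```text
time: 16.5
tool_pos: [494.1, -341.8, 190.2]
tcp_rot: [-3.136, 0.005, -3.024]
contact_force: [0.1, 0.2, 0.4]
grip_width: 89.9
finger_force: 0.0
[[458.5, -374.2, 72.0], [488.5, -344.4, 75.5], [524.7, -309.5, 79.9]]
t 16.55 at [ 493.4 -341.2  188.1] [-1.798e+02  1.000e-01 -1.733e+02] w 90.7 F [-1.3  0.6 -0.1] -> shift [5.3  0.64 0.19] turn -0.1
t 16.55 at [ 493.4 -341.2  188.1] [-1.798e+02  1.000e-01 -1.733e+02] w 90.7 F [-1.3  0.6 -0.1] -> shift [-2.960e+00  7.046e+01  2.000e-02] turn -0.1
```

```bash
python3 -m crank '[[[1,1.2,1.5,0,0],[1,2.2,4.5,0,0],[1,2.6,8.5,0,0],[1,2.6,13,0,0],[1,2.4,18,0,0],[1,2,22.5,0,0],[1,1.4,27,0,0],[1,0.8,31.5,0,0],[1,0.1,36,0,0],[1,-0.5,40.2,0,0]]]'
python3 -c "
from h import *
go(468,362.7,120,185.7)"
```

```text
time: 17.55
tool_pos: [449.5, 61.1, 185.4]
tcp_rot: [3.141, -0.002, -3.024]
contact_force: [0.9, -1.0, 0.4]
grip_width: 91.6
finger_force: 0.0
t 17.55 at [449.5  61.1 185.4] [ 1.800e+02 -1.000e-01 -1.732e+02] w 91.6 F [ 0.9 -1.   0.4] -> shift [-5.39 29.73  6.54] turn 1.1
```

```bash
python3 -m crank '[[[1,-0.8,4.3,0,0],[1,-1.6,8.5,0,0.2],[1,-2.4,13,0.5,0.5],[1,-3.3,17.5,1.5,0.8],[1,-4.1,21.5,3,1],[1,-4.8,25.5,4.5,1.1],[1,-5.2,28.3,6,1.1],[1,-5.4,29.8,6.5,1.1],[1,-5.4,29.8,6.5,1.1],[1,-5.4,29.8,6.5,1.1]]]'
python3 -c "
from h import *
bot.capture('side')
go(468,362.7,30,185.7)"
```

```text
time: 18.55
tool_pos: [469.1, 360.5, 121.3]
tcp_rot: [-3.141, -0.0, -3.043]
contact_force: [-0.4, -0.1, 0.7]
grip_width: 91.7
finger_force: 0.0
t 18.6 at [469.4 360.2 121.8] [-180.     0.  -174.4] w 91.5 F [ 0.1 -0.3  0.2] -> shift [0.12 0.26 9.18] turn -0.1
```

```bash
python3 -m crank '[[[1,0.1,0.3,1.5,0],[1,0.1,0.3,3.5,0],[1,0.1,0.3,5.5,0],[1,0.1,0.3,7.3,0],[1,0.1,0.3,8.5,0],[1,0.1,0.3,9.1,0],[1,0.1,0.3,9.2,0],[1,0.1,0.3,9.2,0],[0.1,0.1,0.3,9.2,0],[0.1,0.1,0.3,9.2,0]]]'
python3 -m crank '[[[0.1,0,0,0,0],[0.1,0,0,0,0],[0.1,0,0,0,0],[0.1,0,0,0,0],[0.1,0,0,0,0],[0.1,0,0,0,0],[0.1,0,0,-0.5,0],[0.1,0,0,-1.5,0],[0.1,0,0,-3,0],[0.1,0,0,-5,0]]]'
python3 -c "
from h import *
go(455,100,162,186.8)"
```

```text
time: 19.6
tool_pos: [468.2, 364.6, 30.0]
tcp_rot: [3.141, 0.001, -3.043]
contact_force: [0.4, -0.2, -0.7]
grip_width: 80.1
finger_force: 0.0
time: 20.6
tool_pos: [467.4, 364.1, 79.7]
tcp_rot: [-3.141, -0.001, -3.043]
contact_force: [-0.0, 0.3, -1.3]
grip_width: 24.0
finger_force: 30.0
t 20.6 at [467.4 364.1  79.7] [-1.800e+02 -1.000e-01 -1.744e+02] w 24.0 F [-0.   0.3 -1.3] -> shift [  3.84 -26.16  -8.21] turn -1.2
```

```bash
python3 -m crank '[[[0.1,0,-0.5,-2,0],[0.1,0.2,-1.7,-4.5,0],[0.1,0.5,-3.7,-6.5,-0.4],[0.1,0.9,-6.5,-8,-0.8],[0.1,1.4,-10,-8.3,-1.2],[0.1,2,-14,-8.3,-1.6],[0.1,2.6,-18,-8.3,-2],[0.1,3.2,-22,-8.3,-2.4],[0.1,3.7,-26,-8.3,-2.8],[0.1,4.3,-30,-8.3,-3.2]]]'
python3 -c "
from h import *
go(458.5,-202,125,188.9)"
```

```text
time: 21.6
tool_pos: [454.4, 60.0, 163.2]
tcp_rot: [-3.141, 0.001, -2.987]
contact_force: [-0.6, -0.2, -2.2]
grip_width: 23.7
finger_force: 30.0
t 21.6 at [454.4  60.  163.2] [-1.800e+02  1.000e-01 -1.711e+02] w 23.7 F [-0.6 -0.2 -2.2] -> shift [  3.65 -25.95   3.82] turn -0.0
```

```bash
python3 -m crank '[[[0.1,0.5,-4,0,0],[0.1,1.1,-8,0,0],[0.1,1.7,-12,0,0],[0.1,2.2,-15.8,0,0],[0.1,2.7,-19.2,0.5,0],[0.1,3.1,-22,1.2,0],[0.1,3.4,-24.2,2.2,0],[0.1,3.6,-25.5,3.2,0],[0.1,3.6,-26,3.8,0],[0.1,3.6,-26,3.8,0]]]'
cat > chk.py <<'E'
import sys
from h import *
from fit import fit
x,y,zlo,zhi,w,l=map(float,sys.argv[1:7])
for n in("scene","side"):
    p,d=bot.capture(n);P=cloud(n,d).reshape(-1,3);hsv=cv2.cvtColor(p,cv2.COLOR_RGB2HSV).reshape(-1,3)
    cv2.imwrite(f"pics/{n}_{sys.argv[7]}.png",cv2.cvtColor(p,cv2.COLOR_RGB2BGR))
    m=(np.hypot(P[:,0]-x,P[:,1]-y)<max(w,l)*.75)&(hsv[:,0]<22)&(hsv[:,1]>90)&(P[:,2]>zlo)&(P[:,2]<zhi);q=P[m]
    for _ in range(4):
        A=np.c_[q[:,:2]-[x,y],np.ones(len(q))];c=np.linalg.lstsq(A,q[:,2],rcond=None)[0];e=q[:,2]-A@c;q=q[abs(e)<3]
    print(n,len(q),"slopes deg",np.degrees(c[:2]).round(1),"z",c[2].round(1),fit(q[:,:2],w,l)[0].round(1))
E
python3 chk.py 458.5 -202 100 135 84 84 sq; python3 -c "
from h import *
go(458.5,-202,72,188.9)"
```

```text
time: 22.6
tool_pos: [458.6, -200.5, 123.5]
tcp_rot: [3.14, -0.001, -2.988]
contact_force: [-0.9, 1.0, -1.0]
grip_width: 24.0
finger_force: 30.0
scene 433 slopes deg [0.6 0.5] z 117.6 [ 445.1 -208.3   62.4]
side 163 slopes deg [-0.6 -1.4] z 115.7 [ 460.  -194.3   97.3]
t 22.7 at [ 459.  -200.   124.3] [ 180.    -0.  -171.1] w 23.8 F [-1.3  0.9 -1.1] -> shift [ 0.08 -0.2   5.23] turn -0.0
```

```bash
python3 -m crank '[[[0.1,0,-0.1,0.7,0],[0.1,0.05,-0.2,1.4,0],[0.1,0.05,-0.2,2.2,0],[0.1,0.05,-0.2,2.9,0],[0.1,0.05,-0.2,3.5,0],[0.1,0.05,-0.2,4,0],[0.1,0.05,-0.2,4.4,0],[0.1,0.05,-0.2,4.7,0],[0.1,0.05,-0.2,4.85,0],[0.1,0.05,-0.2,4.85,0]]]'
```

```text
time: 23.7
tool_pos: [458.8, -203.0, 75.9]
tcp_rot: [-3.142, 0.0, -2.987]
contact_force: [-0.4, -0.1, -0.8]
grip_width: 23.6
finger_force: 30.0
```

```bash
python3 -m crank '[[[0.1,0,0.05,0.05,0],[0.1,0,0.05,0.1,0],[0.1,0,0.05,0.15,0],[0.1,0,0.05,0.15,0],[0.1,0,0.05,0.15,0],[0.1,0,0.05,0.15,0],[0.1,0,0.05,0.15,0],[0.1,0,0.05,0.15,0],[0.1,0,0.05,0.15,0],[0.1,0,0.05,0.15,0]]]'
```

```text
time: 24.7
tool_pos: [459.0, -203.0, 75.7]
tcp_rot: [-3.14, 0.001, -2.987]
contact_force: [-3.7, -0.8, 11.8]
grip_width: 23.8
finger_force: 30.0
```

Contact at 75.7, as predicted for a seated lid. Releasing and rising.

```bash
python3 -m crank '[[[0.6,0,0,0,0],[0.6,0,0,0,0],[0.6,0,0,0,0],[0.6,0,0,0,0],[0.6,0,0,-1,0],[0.8,0,0,-3,0],[0.9,0,0,-6,0],[1,0,0,-9,0],[1,0,0,-11,0],[1,0,0,-11,0]]]'
python3 chk.py 458.5 -202 55 85 84 84 sq2;python3 -c "
from h import *
go(452,62,186,186.5)"
```

```text
time: 25.7
tool_pos: [460.2, -203.3, 187.6]
tcp_rot: [-3.137, 0.005, -2.987]
contact_force: [1.0, 0.3, -0.3]
grip_width: 89.3
finger_force: 0.0
scene 722 slopes deg [-0.1  0.2] z 69.6 [ 457.2 -204.7   10.6]
side 170 slopes deg [-0.6 -0.3] z 67.5 [ 462.6 -198.7  -76.4]
t 25.8 at [ 458.6 -202.4  184.4] [-180.     0.  -171.2] w 91.2 F [ 0.4 -0.1  0.1] -> shift [-3.41 26.22 -0.17] turn 2.3
```

```bash
python3 -m crank '[[[1,-0.2,1.5,0,0.2],[1,-0.5,4,0,0.5],[1,-0.9,7.5,0,0.8],[1,-1.4,11.5,0,1.2],[1,-1.9,16,0,1.6],[1,-2.5,20.5,0,2],[1,-3.1,25,0,2.3],[1,-3.7,29.5,0,2.3],[1,-4.3,34,0,2.3],[1,-5,38.5,0,2.3]]]'
python3 -c "
from h import *
go(430,423,190,186.5)"
```

```text
time: 26.8
tool_pos: [447.0, 188.1, 183.1]
tcp_rot: [-3.142, -0.003, -3.027]
contact_force: [0.4, 0.2, 0.1]
grip_width: 91.5
finger_force: 0.0
t 26.8 at [447.  188.1 183.1] [-1.800e+02 -1.000e-01 -1.734e+02] w 91.5 F [0.4 0.2 0.1] -> shift [-0.99 23.54 -0.69] turn 0.1
```

```bash
python3 -m crank '[[[1,-0.2,4.3,0,0],[1,-0.4,8.5,-0.2,0],[1,-0.6,12.5,-0.5,0],[1,-0.8,16.5,-0.7,0],[1,-1,20,-0.7,0],[1,-1,22.5,-0.7,0],[1,-1,23.5,-0.7,0],[1,-1,23.5,-0.7,0],[1,-1,23.5,-0.7,0],[1,-1,23.5,-0.7,0]]]'
python3 look.py w3;  python3 -c "
from h import *
go(554,422,100,186.5)"
```

```text
time: 27.8
tool_pos: [432.2, 419.0, 191.2]
tcp_rot: [-3.141, -0.0, -3.029]
contact_force: [-0.3, -0.5, 0.2]
grip_width: 91.7
finger_force: 0.0
lid oblong [555.4 422.4   8.1] 0.4 z 27.1 knob None 50.8
t 27.85 at [432.4 419.1 191.3] [-180.    -0.  -173.5] w 91.5 F [ 0.5 -0.7 -0.2] -> shift [-12.12  -1.07   9.13] turn -0.0
```

View pics/w3.png

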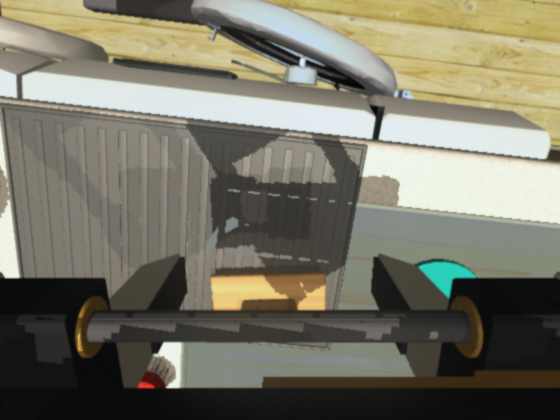

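The lid's near edge (212,276)–(326,275) is parallel to the fingers' line, so the pose is about (554.3, 422.3, 6.5°).

```bash
python3 -m crank '[[[1,-2,-0.2,0.5,0],[1,-5,-0.5,2,0],[1,-8.5,-0.8,4,0],[1,-11,-1,6,0],[1,-12.1,-1,8,0],[1,-12.1,-1,9.1,0],[1,-12.1,-1,9.1,0],[1,-12.1,-1,9.1,0],[1,-12.1,-1,9.1,0],[1,-12.1,-1,9.1,0]]]'
python3 -c "
from h import *
bot.capture('side')
go(554.3,422.3,30,186.5)"
```

```text
time: 28.85
tool_pos: [553.4, 424.7, 101.9]
tcp_rot: [3.141, 0.002, -3.027]
contact_force: [0.3, 0.1, -0.7]
grip_width: 91.5
finger_force: 0.0
t 28.9 at [553.4 424.6 101.7] [ 1.799e+02  1.000e-01 -1.734e+02] w 91.9 F [ 0.9 -0.4 -0.4] -> shift [-0.05 -0.24  7.17] turn 0.1
```

```bash
python3 -m crank '[[[1,-0.1,-0.2,1.5,0],[1,-0.1,-0.2,3,0],[1,-0.1,-0.2,4.5,0],[1,-0.1,-0.2,5.8,0],[1,-0.1,-0.2,6.7,0],[1,-0.1,-0.2,7.1,0],[1,-0.1,-0.2,7.2,0],[1,-0.1,-0.2,7.2,0],[0.4,-0.1,-0.2,7.2,0],[0.4,-0.1,-0.2,7.2,0]]]'
python3 -m crank '[[[0.4,0,0,0,0],[0.4,0,0,0,0],[0.4,0,0,0,0],[0.4,0,0,0,0],[0.4,0,0,0,0],[0.4,0,0,-0.5,0],[0.4,0,0,-1.5,0],[0.4,0,0,-3,0],[0.4,0,0,-5,0],[0.4,0,0,-7,0]]]'
python3 -c "
from h import *
go(458,250,165,186.5)"
```

```text
time: 29.9
tool_pos: [554.9, 422.5, 28.9]
tcp_rot: [3.141, 0.001, -3.027]
contact_force: [0.1, 1.1, 0.3]
grip_width: 79.9
finger_force: 0.0
time: 30.9
tool_pos: [554.8, 422.4, 100.2]
tcp_rot: [3.141, 0.001, -3.027]
contact_force: [-0.3, 0.8, -1.1]
grip_width: 56.1
finger_force: 29.9
t 30.9 at [554.8 422.4 100.2] [ 1.800e+02  1.000e-01 -1.735e+02] w 56.1 F [-0.3  0.8 -1.1] -> shift [ 11.58 -16.02  -6.49] turn 0.0
```

```bash
python3 -m crank '[[[0.4,0.6,-0.8,-1.5,0],[0.4,1.8,-2.4,-3.5,0],[0.4,3.4,-4.6,-5.5,0],[0.4,5.2,-7.2,-6.5,0],[0.4,7.2,-10,-6.5,0],[0.4,9.1,-12.6,-6.5,0],[0.4,10.5,-14.6,-6.5,0],[0.4,11.3,-15.7,-6.5,0],[0.4,11.6,-16.2,-6.5,0],[0.4,11.6,-16.2,-6.5,0]]]'
python3 -c "
from h import *
go(506.9,-62.6,165,184.8)"
```

```text
time: 31.9
tool_pos: [458.2, 247.9, 164.4]
tcp_rot: [3.141, 0.002, -3.028]
contact_force: [0.6, -0.4, -0.7]
grip_width: 55.7
finger_force: 29.9
t 31.9 at [458.2 247.9 164.4] [ 1.800e+02  1.000e-01 -1.735e+02] w 55.7 F [ 0.6 -0.4 -0.7] -> shift [ -1.32 -31.4   -0.07] turn 1.7
```

```bash
python3 -m crank '[[[0.4,0.1,-1.5,0,0],[0.4,0.4,-4.5,0,0.2],[0.4,0.6,-8.2,0,0.5],[0.4,0.6,-12.2,0,0.8],[0.4,0.4,-16.2,0,1.1],[0.4,0.1,-20.2,0,1.4],[0.4,-0.4,-24.2,0,1.7],[0.4,-0.9,-27.8,0,1.7],[0.4,-1.2,-30.2,0,1.7],[0.4,-1.3,-31.4,0,1.7]]]'
python3 -m crank '[[[0.4,0,0,1,0],[0.4,0,0,2.5,0],[0.4,0,0,4,0],[0.4,0,0,5.2,0],[0.4,0,0,5.5,0],[0.4,0,0,5.5,0],[0.4,0,0,5.5,0],[0.4,0,0,5.5,0],[0.4,0,0,5.5,0],[0.4,0,0,5.5,0]]]'
python3 chk.py 507 -62.6 85 125 70 118 ob; python3 - <<'E'
from h import *
go(506.9,-62.6,62,184.8)
a=cv2.imread("pics/scene_ob.png")[190:330,220:380];b=cv2.imread("pics/side_ob.png")[100:240,210:370]
cv2.imwrite("pics/c4.png",np.hstack([cv2.resize(i,(400,350),interpolation=cv2.INTER_CUBIC) for i in(a,b)]))
E
```

```text
time: 32.9
tool_pos: [507.3, -64.7, 163.2]
tcp_rot: [-3.141, 0.0, -3.059]
contact_force: [-0.5, 0.1, -1.6]
grip_width: 56.0
finger_force: 29.9
time: 33.9
tool_pos: [506.7, -62.4, 108.6]
tcp_rot: [-3.141, 0.001, -3.057]
contact_force: [-0.5, -0.1, -2.6]
grip_width: 55.8
finger_force: 29.9
scene 319 slopes deg [2.8 0.5] z 109.2 [506.5 -63.    6.8]
side 183 slopes deg [-0.3 -1.6] z 105.7 [510.7 -57.7   8.9]
t 34.0 at [506.6 -62.4 108.4] [-180.     0.  -175.2] w 55.8 F [ 0.1 -0.2 -1.8] -> shift [-0.02 -0.02  4.64] turn 0.0
```

View pics/c4.png

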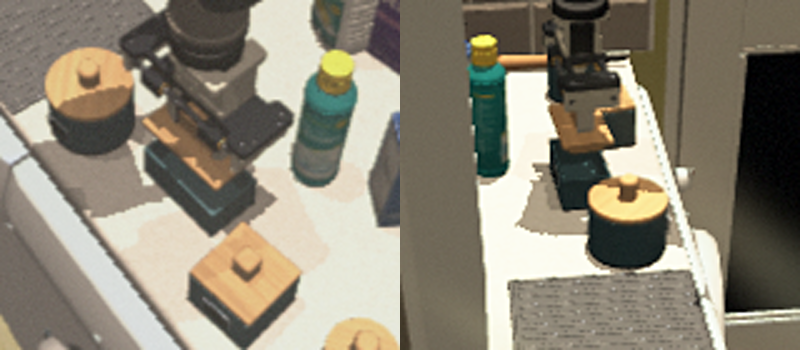

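The oblong lid is nearly level over its canister (200,150 left; 590,120 right), and the other two visible lids are seated. Lowering.

```bash
python3 -m crank '[[[0.4,0,0,0.7,0],[0.4,0,0,1.4,0],[0.4,0,0,2.1,0],[0.4,0,0,2.8,0],[0.4,0,0,3.4,0],[0.4,0,0,3.9,0],[0.4,0,0,4.2,0],[0.4,0,0,4.4,0],[0.4,0,0,4.5,0],[0.4,0,0,4.55,0]]]'
python3 -m crank '[[[0.4,0,0,0.05,0],[0.4,0,0,0.1,0],[0.4,0,0,0.15,0],[0.4,0,0,0.15,0],[0.4,0,0,0.15,0],[0.4,0,0,0.15,0],[0.4,0,0,0.15,0],[0.4,0,0,0.15,0],[0.4,0,0,0.15,0],[0.4,0,0,0.15,0]]]'
```

```text
time: 35.0
tool_pos: [506.7, -62.4, 62.8]
tcp_rot: [-3.142, 0.0, -3.057]
contact_force: [-0.1, 0.5, -1.0]
grip_width: 56.1
finger_force: 29.9
time: 36.0
tool_pos: [506.6, -62.4, 61.2]
tcp_rot: [3.142, 0.0, -3.057]
contact_force: [0.6, -0.1, -1.4]
grip_width: 55.9
finger_force: 29.9
```

```bash
python3 -m crank '[[[0.4,0,0,0.05,0],[0.4,0,0,0.1,0],[0.4,0,0,0.1,0],[0.4,0,0,0.15,0],[0.4,0,0,0.15,0],[0.4,0,0,0.15,0],[0.4,0,0,0.15,0],[0.4,0,0,0.15,0],[0.4,0,0,0.15,0],[0.4,0,0,0.15,0]]]'
```

```text
time: 37.0
tool_pos: [506.6, -62.4, 60.3]
tcp_rot: [-3.141, 0.0, -3.057]
contact_force: [-2.0, -0.7, 5.9]
grip_width: 56.2
finger_force: 29.9
```

Contact at the seat. Releasing, rising, and moving clear for a final check.

```bash
python3 -m crank '[[[0.7,0,0,0,0],[0.85,0,0,0,0],[0.95,0,0,0,0],[0.95,0,0,0,0],[0.95,0,0,0,0],[0.95,0,0,-1,0],[0.95,0,0,-3,0],[0.95,0,0,-7,0],[0.95,0,0,-11,0],[0.95,0,0,-15,0]]]'
python3 -m crank '[[[1,1,2,0,0],[1,3,5,0,0],[1,5,9,0,0],[1,7,13.5,0,0],[1,7,18,0,0],[1,7,22.5,0,0],[1,7,26.5,0,0],[1,7,29,0,0],[1,7,30,0,0],[1,7,30,0,0]]]'
for a in "459.6 88.8 65 90 104 0 f1" "493.2 -341 62 87 76 0 f2" "458.5 -202 55 82 84 84 f3" "507 -62.6 45 72 70 118 f4"; do python3 chk.py $a; done
python3 - <<'E'
import cv2,numpy as np
a=cv2.imread("pics/scene_f4.png")[190:370,220:420];b=cv2.imread("pics/side_f4.png")[100:280,200:400]
cv2.imwrite("pics/c5.png",np.hstack([cv2.resize(i,(400,360),interpolation=cv2.INTER_CUBIC) for i in(a,b)]))
E
```

```text
time: 38.0
tool_pos: [506.3, -62.3, 212.0]
tcp_rot: [-3.142, 0.0, -3.057]
contact_force: [0.6, -0.2, 0.9]
grip_width: 87.2
finger_force: 0.0
time: 39.0
tool_pos: [411.3, 231.3, 210.1]
tcp_rot: [3.142, 0.0, -3.055]
contact_force: [-0.4, -1.1, -0.9]
grip_width: 91.7
finger_force: 0.0
scene 604 slopes deg [-0.   0.3] z 79.7 [458.3  87.5   0. ]
side 225 slopes deg [-0.8 -1.4] z 77.9 [461.6  91.5   0. ]
scene 482 slopes deg [-0.  -0.4] z 75.3 [ 492.4 -341.3    0. ]
side 33 slopes deg [ 0.4 -4.3] z 73.4 [ 496.1 -334.5    0. ]
scene 689 slopes deg [-0.5  0.1] z 69.4 [ 457.6 -203.7    8.1]
side 79 slopes deg [-1.7 -1.9] z 66.8 [ 465.9 -195.9    7.2]
scene 538 slopes deg [0.4 0.2] z 59.6 [505.5 -65.1   3. ]
side 55 slopes deg [-2.2 -1.6] z 57.9 [508.5 -60.1   8. ]
```

View pics/c5.png

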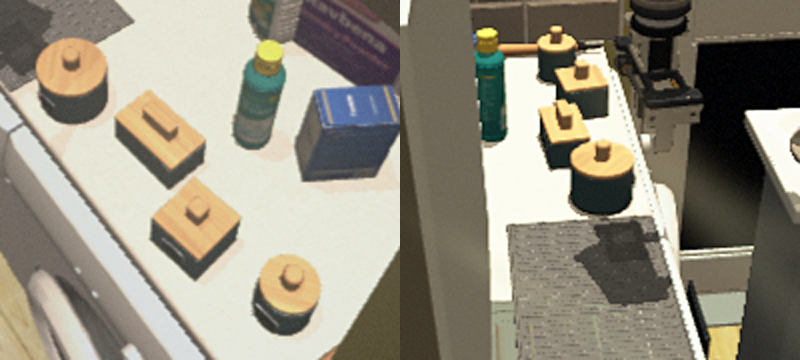

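All four lids lie flat on their rims, at heights of 79, 75, 69 and 59 mm as expected. The canisters are where they were, and the bottle and carton look untouched.

```bash
python3 -c "
from plant import bot
print(bot.close_job())"
```

```text
the job is handed in; nothing more can be done
None
```

All four wooden lids are fully seated on their own canisters, the canisters are where they stood, the bottle and carton were not touched, and the job was handed in at about 39 s.

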